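# Roll a slatted faceplate flush with a hand roller

### The job

Take the hand roller from its rest and roll it along the faceplate in the fixture from one end to the other, pressing steadily so that all eight slats go down flush with the frame, but gently: about 14 N is right, never more than 30 N; press only with the roller, and do not lift it off until every slat is down. The bed's height and slope are not known exactly, so go by feel. Then hang the roller back in its rest, upright, and let go; leave the other things on the bench alone.

Things in the scene. Friction and masses are not known exactly. Their poses are not given: they have to be found in the camera images.
- roller: Hand roller, 0.35 to 0.5 kg. Origin: lowest point of its wheel, at mid-width; z up. Black rubber wheel, radius 20 mm, 56 mm wide, free on an axle along x, so it rolls along y. Steel cheeks beside it reach to x = +-35 mm, down to z = 12 mm. Above, a level steel plate 100 (x) by 68 (y) mm, z = 46 to 52 mm, with the handle on it. It starts hanging upright in its rest.
- handle (a point): Middle of the roller's handle: upright wooden block, 44 (x) by 26 (y) by 46 mm tall, on the steel plate; 78 mm above the roller's origin, 26 mm above the plate. Axes as the roller's. Gripped from above across the 26 mm (fingers closing along y) it cannot tip forward or back while it rolls.
- rest: The roller's rest, fixed: grey open box, 96 (x) by 64 (y) mm outside, 84 by 52 mm inside, rim 56 mm high, on a 130 x 90 mm foot. Origin: centre of the underside, x along the long side. Wheel and cheeks go inside and the roller's steel plate lies on the rim: the roller's origin is then 10 mm above that of the rest, its x along the rest's x.
- fixture: Assembly fixture, fixed, base plate 110 (x) by 226 (y) by 10 mm. Origin: centre of the underside; y along its length. On it a bed with the faceplate sheet: eight aluminium slats side by side, long edges bevelled by 4 x 2 mm, in all 70 (x) by 160 (y) mm, in a frame of black rails, 8 mm wide along the sides, 18 mm at the ends.
- sheet (a point): Nominal middle of the sheet at flush level (rail tops), 48 mm above the fixture's origin, axes as the fixture's. The bed is on levelling screws and its true place is not measured: the rail tops are really 36 to 60 mm high at mid-length and slope along y by up to 0.08 rad either way (each end up to 7 mm higher or lower). Slats stand 4 mm above the rails at first.
- slat1 (a joint): Slat 1 of the faceplate, 70 x 20 mm, centred at y = -70 mm of the fixture (x = 0). Value: how far it is pressed in, m: 0 = standing 4 mm proud, 0.004 = flush. Each slat is a stiff press fit: it gives only under about 7 N and stays where it is left; once flush, its springy backing resists with a further 18 N per mm.
- slat2 (a joint): Slat 2 of the faceplate, 70 x 20 mm, centred at y = -50 mm of the fixture (x = 0). Value: how far it is pressed in, m: 0 = standing 4 mm proud, 0.004 = flush.
- slat3 (a joint): Slat 3 of the faceplate, 70 x 20 mm, centred at y = -30 mm of the fixture (x = 0). Value: how far it is pressed in, m: 0 = standing 4 mm proud, 0.004 = flush.
- slat4 (a joint): Slat 4 of the faceplate, 70 x 20 mm, centred at y = -10 mm of the fixture (x = 0). Value: how far it is pressed in, m: 0 = standing 4 mm proud, 0.004 = flush.
- slat5 (a joint): Slat 5 of the faceplate, 70 x 20 mm, centred at y = +10 mm of the fixture (x = 0). Value: how far it is pressed in, m: 0 = standing 4 mm proud, 0.004 = flush.
- slat6 (a joint): Slat 6 of the faceplate, 70 x 20 mm, centred at y = +30 mm of the fixture (x = 0). Value: how far it is pressed in, m: 0 = standing 4 mm proud, 0.004 = flush.
- slat7 (a joint): Slat 7 of the faceplate, 70 x 20 mm, centred at y = +50 mm of the fixture (x = 0). Value: how far it is pressed in, m: 0 = standing 4 mm proud, 0.004 = flush.
- slat8 (a joint): Slat 8 of the faceplate, 70 x 20 mm, centred at y = +70 mm of the fixture (x = 0). Value: how far it is pressed in, m: 0 = standing 4 mm proud, 0.004 = flush.
- spool: Spool of solder, 54 mm across, 46 mm tall; origin under its centre. Bystander.
- terminal: Green terminal block, 60 (x) x 18 x 22 mm, between rest and fixture; origin under its centre. Bystander.
- board: Small circuit board with parts, 70 x 100 mm, 15 mm tall; origin under its centre. Bystander.
- screwdriver: Screwdriver, 170 mm long, lying along its x; origin on its underside. Bystander.
- bottle: Blue plastic bottle, 60 mm across, 170 mm tall; origin under its centre. Bystander.
- meter: Hand-held multimeter, lying, 145 (x) x 78 x 41 mm; origin under its centre. Bystander.
- carton: Small carton, 100 x 140 x 70 mm; origin under its centre. Bystander.

How it is judged:
On the way, in this order (a step that is already met when the one before it is completed fails the run):
1. the roller has been lifted out of its rest (z of roller in the frame of rest above 0.055 m), for 0.1 s.
2. all eight slats are pressed in by more than 2.5 mm of their 4 mm (value of joint each of slat1, slat2, slat3, slat4, slat5, slat6, slat7, slat8 above 0.0025 m), for 0.2 s.
At the end, for the whole second after the job is handed in: All eight slats are pressed in by more than 2.5 mm (flush to 1.5 mm), and the roller hangs at rest in its rest: within 12 mm of its centre, its origin 4 to 16 mm above that of the rest, upright to 0.08 rad, lengthwise in line with the rest to 0.25 rad (all of step 2 and horizontal distance between roller and rest below 0.012 m and z of roller in the frame of rest between 0.004 and 0.016 m and angle between roller's own z axis and vertical below 0.08 rad and angle between the x axis of roller and the x axis of rest, either way round below 0.25 rad and linear speed of roller below 0.02 m/s); the robot touches nothing.
It fails at once if the roller presses on the faceplate or fixture with more than 30 N (contact force between roller and fixture above 30 N).
It fails at once if the gripper or arm itself presses on the faceplate or fixture (contact force between any of the fingers, the arm and fixture above 1 N).
It fails at once if the roller is lifted off (its wheel over 85 mm above the table) while some slats are pressed in (over 2.5 mm) and others not (z of roller in the frame of fixture above 0.085 m and value of joint any of slat1, slat2, slat3, slat4, slat5, slat6, slat7, slat8 above 0.0025 m and not (value of joint each of slat1, slat2, slat3, slat4, slat5, slat6, slat7, slat8 above 0.0025 m)).
It fails at once if a bystander is moved by more than 30 mm (distance of any of spool, terminal, board, screwdriver, bottle, meter, carton from where it was at the start of the episode above 0.03 m).
It also fails if it takes over 72 s, if anything falls off the work surface, if the arm or the gripper's body presses on something with over 40 N, if the wrist force passes 120 N, or if a joint passes its speed limit or range.

### The arm

A 6-joint arm with a two-finger parallel gripper is mounted at the origin on the work surface. World frame = base frame: x ahead of the robot, y to its left, z up, the work surface at z = 0. Lengths are in m, angles in rad, forces in N, time in s.
With the tool pointing down it reaches from about 0.275 to 1 m from the base axis. Payload 8.4 kg.
Tool frame: the origin (TCP) lies on the centre line of the jaws, within the pads' length; the fingertips stand 17 mm ahead of it and the grasp point (between the pads) lies 2 mm behind it (bot.tcp_to_tips is the z of the fingertips in the tool frame, in m); z points along the fingers, y is the line along which they close (so a half turn about z gives the same grasp; the last joint's range is limited). The gripper opens to 85 mm and grips with 20 to 120 N. Pads are 22 mm wide; open, the fingers measure 114 mm over their backs; the gripper's body (76 mm by 85 mm) begins 54 mm behind the grasp point. The pads swing forward as they close: fully open they stand 13 mm farther back than shut.
Start: joints at [-1.24, 0.353, 1.633, -0, 1.155, -0.002], TCP at [0.204, -0.591, 0.248] pointing down, gripper open.
Joint ranges: [-2.63, 2.63], [-0.92, 2.1], [0.06, 2.66], [-1.3, 4.44], [0, 2.69], [-3.02, 3.02]. Speed limits (rad/s): [2.22, 2.22, 2.79, 3.14, 3.14, 3.14].

### API

Orientations are given as a unit quaternion [x, y, z, w].
In Python, from workcell import bot, hand, kinematics, get_obs, vision, hand_in gives the robot as it stands. The module is installed in compiled form; this text tells all that it offers. Calls block until the motion is done:
- bot.reach(position, orientation): joint-space move of the TCP to a pose.
- bot.servo_line(position, ori=None, velocity=0.15): straight line of the TCP; ori=None keeps the orientation; velocity is the mean speed in m/s.
- bot.goto_joints(angles): joint-space move.
- hand.move_gripper(opening, strength=None): finger opening in m; strength is the grip in N (None keeps the last); returns when the fingers have stopped.
- bot.dwell(seconds).
- kinematics.solve_ik(position, orientation): joint angles nearest the present ones, or None.
- get_obs(): the state.
- vision.read_camera(name): name is "scene" or "top" or "wrist"; returns a dict with "frame" (480x640x3 uint8, red, green, blue), "intrinsics" (3x3 intrinsics, pixels), "view" (4x4, takes a point from world to camera coordinates). Camera axes: x right, y down, z forward; pixel columns grow to the right and rows downward; lengths in m; the calibration is good to about 2 mm. The wrist camera is an equidistant fisheye: a pixel r from the principal point sees the ray r / f radians off the axis. A picture is of the moment at which its call begins. There is no depth.
A pose or a line that the arm cannot do raises bot.IKError and nothing moves.
- hand_in(): hands the job in; it is judged then, once.
The state is a dict: "time_s": time; "joint_pos": joint angles; "joint_vel": joint speeds; "joint_efforts": joint torques, N m; "position": TCP position; "orientation": TCP orientation; "wrist_force": force on the tool from outside, world axes, zero at the start; "ft_torque": the same for the moment, N m; "gripper_width": finger opening in m; "grip_force": force on a finger pad.
Only numpy, scipy, OpenCV 4.12 (cv2) and the standard library are available. Lean on these libraries where they do the work, as an engineer would, in place of code of your own. Each camera call takes 0.05 s, during which the arm holds its last target. There are 200 camera calls.

## Working session

There is one attempt and no reset: what is moved stays moved. The work goes in short steps, each a Python script; the robot and the scene stay as the last script left them, time stands still between calls to the robot, and variables do not carry over. Pictures are saved under pics/ and viewed, at most 10 in all, crops included, and the job is handed in when it is done.

```bash
mkdir -p pics
python3 - <<'E'
from workcell import vision,get_obs
import cv2,numpy as np
for n in("scene","top"):
    r=vision.read_camera(n); cv2.imwrite(f"pics/{n}0.png",r["frame"][:,:,::-1]); np.savez(f"{n}0.npz",**r)
    print(n,r["intrinsics"].tolist(),np.round(r["view"],4).tolist())
o=get_obs();print(o)
E
```

```text
scene [[596.6442677281633, 0.0, 318.9840923813891], [0.0, 596.6442677281633, 239.77067658833965], [0.0, 0.0, 1.0]] [[-0.5644, 0.8254, 0.0132, 0.3328], [0.6122, 0.4292, -0.6641, -0.293], [-0.5538, -0.3668, -0.7475, 1.4797], [0.0, 0.0, 0.0, 1.0]]
top [[435.17075519679025, 0.0, 319.69426730777866], [0.0, 435.17075519679025, 238.67942739247053], [0.0, 0.0, 1.0]] [[0.0197, -0.9997, 0.0141, -0.0423], [-0.9945, -0.021, -0.1025, 0.564], [0.1028, -0.012, -0.9946, 0.9963], [0.0, 0.0, 0.0, 1.0]]
{'time_s': 0.1, 'joint_pos': array([-1.24034933e+00,  3.53605115e-01,  1.63406997e+00,  1.52200672e-06,
        1.15518626e+00, -2.38436945e-03]), 'joint_vel': array([ 8.28572650e-05, -7.30067195e-04, -1.89457965e-03,  8.32785367e-04,
       -1.76940848e-04,  1.30714210e-03]), 'joint_efforts': array([-2.52651298e-04, -6.06356335e+01, -3.42817748e+01, -8.55140888e-05,
        3.77841963e-03,  2.43363968e-05]), 'position': array([ 0.20407718, -0.59031053,  0.24761599]), 'orientation': array([ 9.86184691e-01,  1.65648283e-01, -1.02899966e-04, -6.25944986e-04]), 'wrist_force': array([-0.14631562,  0.10036217,  0.23102773]), 'ft_torque': array([ 0.04069269,  0.03280064, -0.03830385]), 'grip_force': 0.0, 'gripper_width': 0.08538311618857275}
```

View pics/top0.png

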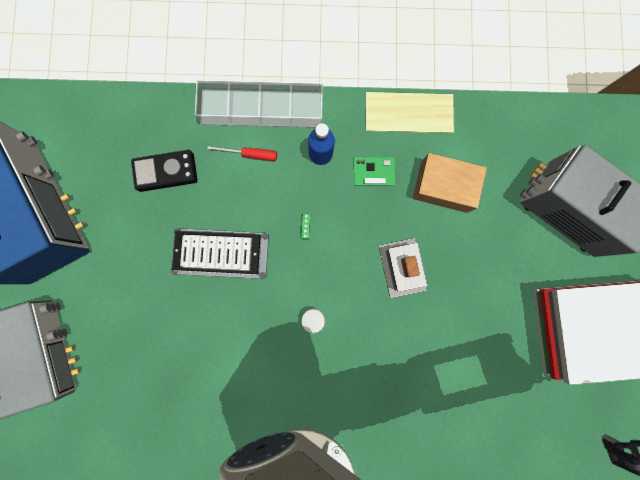

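View pics/scene0.png

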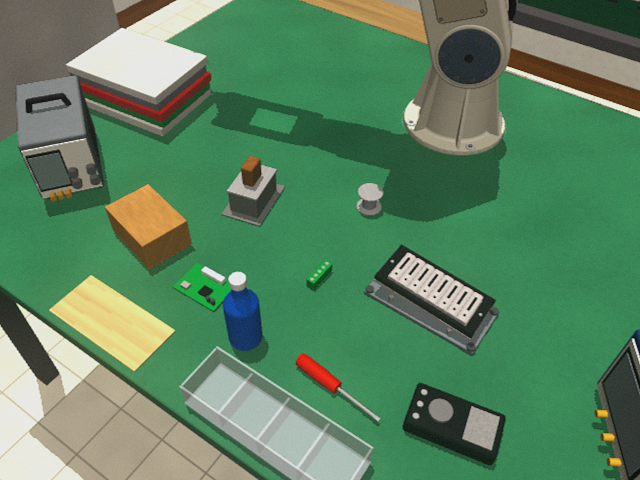

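The top view shows the roller in its rest, with the handle at (411,266) and the plate at (404,267). The slatted fixture is at (220,253) and the terminal block at (306,226). The scene view shows the roller at (252,185) and the slats from (400,265) to (475,303).

```bash
cat > h.py <<'E'
import cv2,numpy as np
def load(n): return dict(np.load(n+".npz"))
def ray(r,p):
    V=r["view"];R=V[:3,:3];c=-R.T@V[:3,3]
    d=R.T@np.linalg.solve(r["intrinsics"],[p[0],p[1],1.]);return c,d/np.linalg.norm(d)
def plane(r,p,z):
    c,d=ray(r,p);return c+d*(z-c[2])/d[2]
def tri(r1,p1,r2,p2):
    c1,d1=ray(r1,p1);c2,d2=ray(r2,p2)
    s=np.linalg.lstsq(np.c_[d1,-d2],c2-c1,rcond=None)[0]
    a=c1+s[0]*d1;b=c2+s[1]*d2;return (a+b)/2,np.linalg.norm(a-b)
def blobs(m,box,amin):
    x0,y0,x1,y1=box;k=np.zeros(m.shape,np.uint8);k[y0:y1,x0:x1]=m[y0:y1,x0:x1]
    n,l,s,c=cv2.connectedComponentsWithStats(k,connectivity=4)
    return [(c[i],s[i,4],cv2.minAreaRect(np.argwhere(l==i)[:,::-1].astype(np.float32))) for i in range(1,n) if s[i,4]>=amin]
E
python3 - <<'E'
from h import *
T=load("top0");S=load("scene0")
def masks(r):
    h=cv2.cvtColor(r["frame"],cv2.COLOR_RGB2HSV);H,s,v=cv2.split(h)
    return (((s<40)&(v>165)).astype(np.uint8),((H<18)&(s>100)&(v>60)).astype(np.uint8),((s<60)).astype(np.uint8))
mt,ms=masks(T),masks(S)
for nm,m,bs,bh in(("top",mt,(165,222,275,285),(370,230,435,305)),("scene",ms,(360,235,505,355),(215,145,290,230))):
    print(nm,"slats");[print(np.round(c,1),a,np.round(q[1],1),round(q[2])) for c,a,q in blobs(m[0],bs,15)]
    print("handle",[(np.round(c,1),a,[np.round(v,1).tolist() for v in q]) for c,a,q in blobs(m[1],bh,30)])
    print("white plate",[(np.round(c,1),a,[np.round(v,1).tolist() for v in q]) for c,a,q in blobs(m[0],bh,30)])
    print("grey rest",[(np.round(c,1),a,[np.round(v,1).tolist() for v in q]) for c,a,q in blobs(m[2],bh,100)])
a=cv2.resize(T["frame"][225:305,370:440],None,fx=5,fy=5,interpolation=2)
b=cv2.resize(S["frame"][145:230,215:290],None,fx=5,fy=5,interpolation=2)[:400]
cc=cv2.resize(T["frame"][222:285,165:275],None,fx=5,fy=5,interpolation=2)
o=np.zeros((400,775,3),np.uint8);o[:400,:350]=a;o[:,360:735]=b
cv2.imwrite("pics/crop.png",o[:,:,::-1])
E
```

```text
top slats
[194.7 229.9] 21 [17.  1.] 0
[221.5 231. ] 18 [17.  0.] 180
[215.5 251.7] 1926 [69.  32.5] 3
[263.5 255.1] 168 [ 5.9 31.4] 4
[186.8 272.1] 28 [10.  3.] 0
[227.5 274.4] 185 [62.1  3.5] 3
handle [(array([411.2, 266.2]), np.int32(226), [[410.4, 266.3], [19.2, 13.5], 78.7])]
white plate [(array([406.3, 269.2]), np.int32(1196), [[403.1, 267.4], [54.0, 38.1], 77.7])]
grey rest [(array([402. , 267.8]), np.int32(1821), [[403.2, 267.5], [54.7, 39.0], 77.5])]
scene slats
[436.2 287.4] 2363 [91.8 31.9] 31
handle [(array([249.5, 168.8]), np.int32(281), [[248.8, 169.9], [14.7, 28.3], 15.9])]
white plate [(array([251.5, 183.7]), np.int32(525), [[251.2, 179.7], [28.8, 44.1], 33.7])]
grey rest [(array([252.9, 197.3]), np.int32(2135), [[252.2, 193.5], [47.3, 66.9], 32.3])]
```

View pics/crop.png

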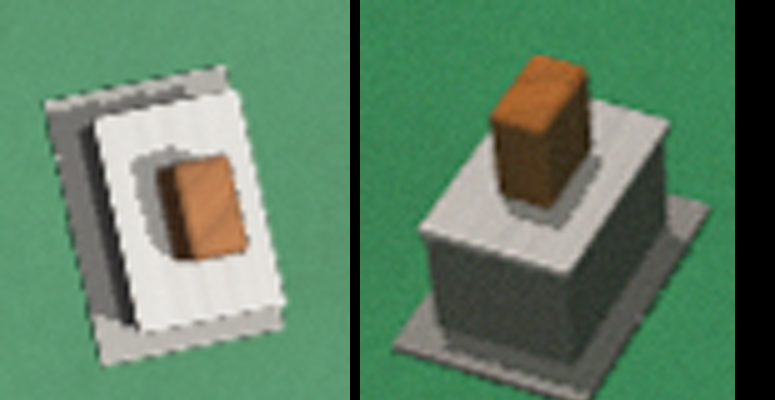

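The crop shows the plate corners in the top view at (94,120), (236,92), (284,303) and (140,333) in crop pixels. In the scene view they are at (568,272), (420,232) and (668,122). The handle top is also clear in both. Next I'll do the same for the fixture.

Run:
```python
from h import *
T=load("top0");S=load("scene0")
f=lambda c,o:np.array([(c[0]+.5)/5-.5+o[0],(c[1]+.5)/5-.5+o[1]])
t=lambda x,y:f((x,y),(370,225)); s=lambda x,y:f((x,y),(215,145))
for n,L in(("plate",[((94,120),(208,272)),((236,92),(60,232)),((140,333),(308,122))]),("handle",[((176,163),(182,133)),((230,155),(132,120)),((246,247),(177,55)),((190,260),(227,70))])):
    P=[tri(T,t(*a),S,s(*b)) for a,b in L]
    for p,e in P: print(n,np.round(p,4),round(e,4))
    P=np.array([p for p,e in P])
    if n=="plate": print("centre",(P[1]+P[2])/2)
    else: print("centre",P.mean(0))
print("plate by plane",[plane(T,t(*c),.062).round(4) for c in((94,120),(236,92),(284,303),(140,333))])
a=cv2.resize(T["frame"][222:285,165:275],None,fx=7,fy=7,interpolation=2)[:290*2]
cv2.imwrite("pics/ft.png",a[:,:,::-1])
b=cv2.resize(S["frame"][235:355,355:505],None,fx=5,fy=5,interpolation=2)
cv2.imwrite("pics/fs.png",b[:,:,::-1])
```

```text
plate [ 0.5419 -0.1873  0.061 ] 0.0007
plate [ 0.5563 -0.2531  0.0584] 0.0006
plate [ 0.4459 -0.209   0.0605] 0.0001
centre [ 0.50111319 -0.23102428  0.0594304 ]
handle [ 0.5198 -0.2151  0.1054] 0.0019
handle [ 0.5236 -0.2386  0.1032] 0.0031
handle [ 0.4841 -0.2457  0.1061] 0.0011
handle [ 0.4787 -0.2226  0.1054] 0.0013
centre [ 0.50154957 -0.23049005  0.10501677]
plate by plane [array([ 0.542 , -0.1875,  0.062 ]), array([ 0.5562, -0.2525,  0.062 ]), array([ 0.4606, -0.274 ,  0.062 ]), array([ 0.4459, -0.2086,  0.062 ])]
```

View pics/ft.png

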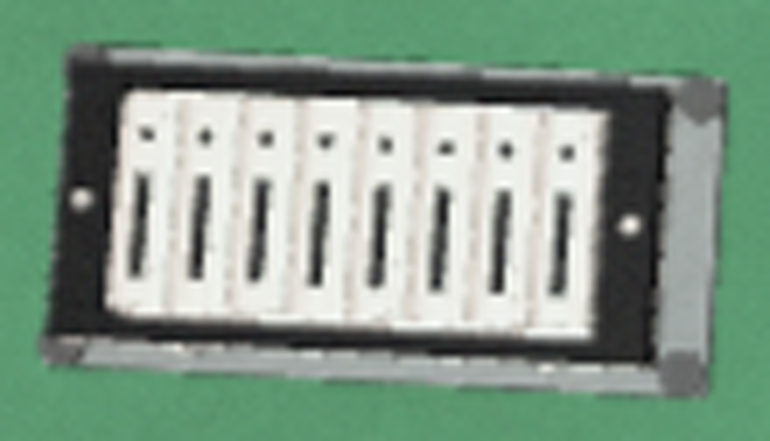

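View pics/fs.png

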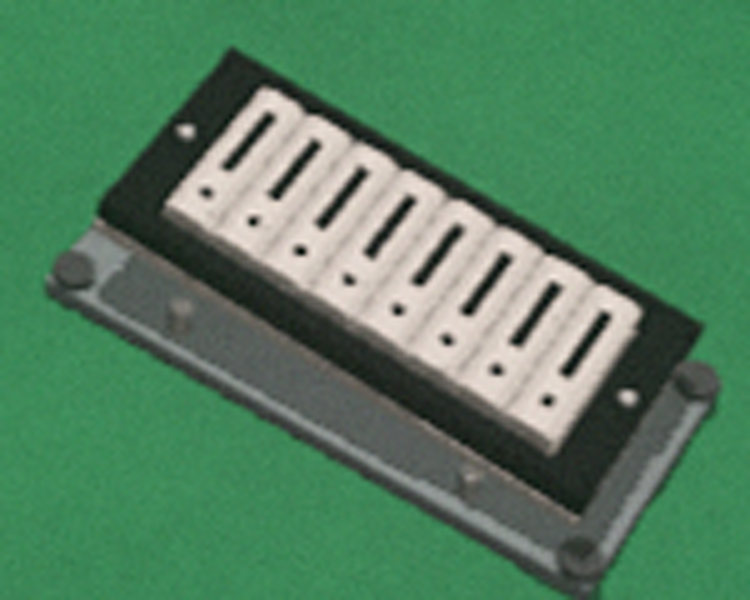

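The frame's bolts are at (82,199) and (629,224) in the top crop, and at (627,397) and (186,131) in the scene crop. The slat dots run from (147,133) to (567,153), and from (547,401) to (206,192).

Run:
```python
from h import *
T=load("top0");S=load("scene0")
t=lambda c:np.array([(c[0]+.5)/7-.5+165,(c[1]+.5)/7-.5+222]); s=lambda c:np.array([(c[0]+.5)/5-.5+355,(c[1]+.5)/5-.5+235])
for n,a,b in(("bolt+",(82,199),(627,397)),("bolt-",(629,224),(186,131)),("d1",(147,133),(547,401)),("d8",(567,153),(206,192)),
  ("base++",(72,45),None),("base-+",(42,360),None),("base+-",(728,75),None),("base--",(707,397),None)):
    if b: p,e=tri(T,t(a),S,s(b));print(n,p.round(4),round(e,4))
    else: print(n,plane(T,t(a),.010).round(4))
# sheet corners top
for c in((125,90),(605,110),(592,340),(105,315)): print("sheet",plane(T,t(c),.056).round(4))
for p in((-1,)): pass
from workcell import kinematics
from scipy.spatial.transform import Rotation as R
for yaw in(-.21,0,.1,1.57): print(yaw)
```

```text
bolt+ [0.5299 0.2992 0.0453] 0.0001
bolt- [0.5245 0.1174 0.0596] 0.0
d1 [0.5516 0.2776 0.0507] 0.0004
d8 [0.5469 0.1381 0.0616] 0.0003
base++ [0.5851 0.3166 0.01  ]
base-+ [0.4775 0.3209 0.01  ]
base+- [0.5796 0.0921 0.01  ]
base-- [0.4695 0.0957 0.01  ]
sheet [0.5651 0.2837 0.056 ]
sheet [0.5619 0.127  0.056 ]
sheet [0.4867 0.1285 0.056 ]
sheet [0.4916 0.2863 0.056 ]
-0.21
0
0.1
1.57
```

```bash
cat >> h.py <<'E'
from scipy.spatial.transform import Rotation as R
def down(yaw): return (R.from_rotvec([0,0,yaw])*R.from_rotvec([np.pi,0,0])).as_quat()
REST=np.array([.5012,-.2307]);RY=.217
C=np.array([.5272,.2083]);FY=-.03;U=np.array([-np.sin(FY),np.cos(FY)])
E
python3 - <<'E'
from h import *
from workcell import *
zg=.062+.028
for p,y in(((*REST,.22),RY),((*(C-.07*U),.2),FY),((*(C+.08*U),.12),FY)): print(kinematics.solve_ik(np.array(p),down(y)))
bot.reach(np.array([*REST,.20]),down(RY))
bot.servo_line(np.array([*REST,zg]),velocity=.1)
o=get_obs();print(o["time_s"],o["position"],o["wrist_force"])
hand.move_gripper(.015,80)
o=get_obs();print(o["time_s"],o["gripper_width"],o["grip_force"],o["wrist_force"],o["ft_torque"])
r=vision.read_camera("wrist");cv2.imwrite("pics/w1.png",r["frame"][:,:,::-1])
E
```

```text
[-4.34101078e-01  2.69857955e-01  1.81959991e+00 -4.44089210e-16
  1.05213479e+00  9.19695249e-01]
[ 2.54823521e-01  2.80043588e-01  1.85628186e+00 -4.44089210e-16
  1.00526721e+00  1.85561985e+00]
[ 4.95973041e-01  4.65550154e-01  1.78420926e+00 -4.44089210e-16
  8.91833244e-01  2.09676937e+00]
3.0667 [ 0.501621   -0.23091641  0.09057716] [ 0.36835148 -0.0978877  -0.35173375]
3.65 0.024916339670353633 79.05731320381165 [-0.19916399 -0.02338102  4.48649861] [0.07801326 0.17922171 0.04302211]
```

View pics/w1.png

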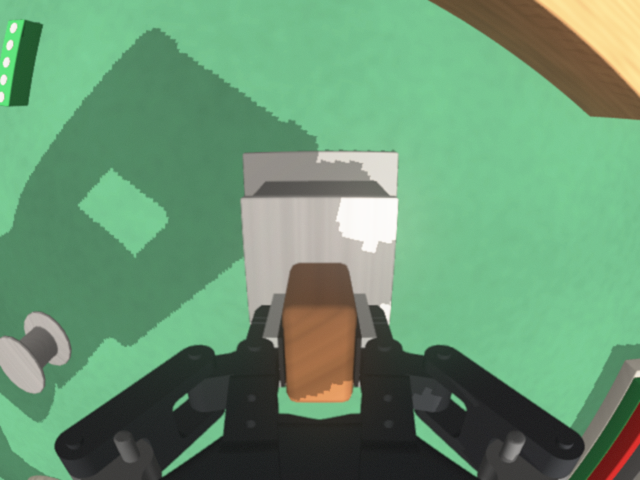

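The handle is held squarely between the pads at (320,330). Next I'll lift, zero the force in air, and lower the roller onto the near end slat.

Run:
```python
from h import *
from workcell import *
import json
bot.servo_line(np.array([*REST,.20]),velocity=.1)
S0=C-.07*U
bot.reach(np.array([*S0,.20]),down(FY))
bot.servo_line(np.array([*S0,.160]),velocity=.06)
bot.dwell(.4)
b=np.mean([ (bot.dwell(.03),get_obs()["wrist_force"])[1] for _ in range(6)],0)
o=get_obs();print(o["time_s"],o["position"],"bias",b,"width",o["gripper_width"])
z=.160
while z>.128:
    z-=.0005
    bot.servo_line(np.array([*S0,z]),velocity=.012)
    o=get_obs();f=o["wrist_force"]-b
    if f[2]>1.5: print(round(z,4),o["position"][2].round(4),f.round(1))
    if f[2]>12: break
print(o["time_s"]);json.dump(dict(b=b.tolist(),z=z),open("st.json","w"))
```

```text
7.75 [0.52511979 0.13832524 0.16005203] bias [-0.41472973  0.07869901 -3.47710947] width 0.025080089289977348
0.1415 0.1416 [0.6 0.8 1.5]
0.141 0.1413 [-0.   0.2  5.6]
0.1405 0.1407 [-0.   0.   6.2]
0.14 0.14 [0.1 1.1 6.1]
0.1395 0.1395 [0.6 0.3 6.7]
0.139 0.139 [-0.1  0.3  6.6]
0.1385 0.1385 [-0.1  0.1  6.5]
0.138 0.138 [0.4 0.5 6.4]
0.1375 0.1375 [0.  0.  5.5]
0.137 0.1373 [-0.3  1.1  8. ]
0.1365 0.1371 [-1.4  1.2 12.8]
19.5
```

```bash
cat > roll.py <<'E'
from h import *
from workcell import *
import json,sys
st=json.load(open("st.json"));b=np.array(st["b"]);z=st["z"];s=st.get("s",-.07);sl=st.get("sl",-.076)
end=float(sys.argv[1]);step=.003
while s<end-1e-6:
    s1=min(s+step,end);z+=sl*(s1-s);s=s1
    bot.servo_line(np.array([*(C+s*U),z]),velocity=.03)
    o=get_obs();f=o["wrist_force"]-b;F=f[2]
    print(round(s*1e3),"z%.4f %.4f"%(z,o["position"][2]),f.round(1),end=" | ")
    for _ in range(3):
        if F<=23: break
        z+=.0004;bot.servo_line(np.array([*(C+s*U),z]),velocity=.03);F=(get_obs()["wrist_force"]-b)[2];print("up",F.round(1))
    z+=float(np.clip((F-14.5)/18e3*.5,-.0003,.0004))
st.update(z=z,s=s);json.dump(st,open("st.json","w"));print("\n",o["time_s"],o["gripper_width"],o["ft_torque"])
E
python3 roll.py -.04
```

```text
-67 z0.1363 0.1369 [-1.6 -0.9 13.4] | -64 z0.1360 0.1367 [-1.  -0.8 13.9] | -61 z0.1358 0.1363 [-0.6 -0.5 12.3] | -58 z0.1355 0.1358 [ 0.1 -0.1 10.1] | -55 z0.1351 0.1359 [-1.4  0.  14.2] | -52 z0.1349 0.1357 [-1.5  1.8 15.5] | -49 z0.1347 0.1355 [-0.7  1.8 14.7] | -46 z0.1345 0.1354 [-1.9 -1.  16. ] | -43 z0.1343 0.1351 [-1.5 -0.2 14.9] | -40 z0.1341 0.1346 [-0.6 -0.1 12.2] | 
 22.0 0.024917293829053052 [-0.01988343  0.23115043  0.00158877]
```

```bash
python3 roll.py .074
python3 - <<'E'
from workcell import vision
import cv2,numpy as np
for n in("scene","wrist"):
    r=vision.read_camera(n); np.savez(n+"2.npz",**r)
f=np.load("scene2.npz")["frame"]
a=cv2.resize(f[215:355,355:505],None,fx=4,fy=4,interpolation=2)
cv2.imwrite("pics/s2.png",a[:,:,::-1])
E
```

```text
-37 z0.1338 0.1343 [-1.   0.3 12.2] | -34 z0.1335 0.1344 [-2.1  1.  15.7] | -31 z0.1333 0.1342 [-1.4  0.9 15.2] | -28 z0.1331 0.1339 [-0.5  1.3 15. ] | -25 z0.1329 0.1338 [-1.2 -1.8 16.3] | -22 z0.1327 0.1335 [-0.4 -0.6 15.1] | -19 z0.1325 0.1329 [0.4 0.7 9.3] | -16 z0.1321 0.1329 [-1.4  0.2 13.6] | -13 z0.1319 0.1328 [-2.1  1.6 16. ] | -10 z0.1317 0.1326 [-2.1  1.1 14.6] | -7 z0.1314 0.1324 [-0.8 -0.1 15.9] | -4 z0.1313 0.1322 [-2.4 -2.  17.1] | -1 z0.1311 0.1318 [-1.1 -1.1 11.6] | 2 z0.1308 0.1313 [-0.6 -1.4 11.3] | 5 z0.1305 0.1313 [-1.5  0.4 14.5] | 8 z0.1302 0.1312 [-1.8  1.6 13.8] | 11 z0.1300 0.1310 [-1.8  1.8 15.1] | 14 z0.1298 0.1308 [-1.4 -1.4 15.9] | 17 z0.1296 0.1305 [-0.6 -0.6 14.9] | 20 z0.1294 0.1300 [-0.2 -0.8 11.8] | 23 z0.1291 0.1298 [ 0.2 -0.  12.7] | 26 z0.1288 0.1297 [-1.   0.1 15.2] | 29 z0.1286 0.1296 [-1.5  2.  14.1] | 32 z0.1284 0.1293 [-1.6 -0.2 15.1] | 35 z0.1281 0.1291 [-1.  -0.4 15.6] | 38 z0.1279 0.1288 [-0.8  0.2 13.5] | 41 z0.1277 0.1281 [ 0.1  0.4 10.2] | 44 z0.1273 0.1282 [-1.3 -0.3 13.3] | 47 z0.1271 0.1281 [-1.3  2.2 15. ] | 50 z0.1269 0.1279 [-1.9  1.1 15.1] | 53 z0.1267 0.1277 [-1.5 -0.2 16. ] | 56 z0.1265 0.1274 [-1.  -1.  15.7] | 59 z0.1263 0.1270 [-0.9 -0.6 12.9] | 62 z0.1260 0.1266 [ 0.  -1.1 12. ] | 65 z0.1257 0.1266 [-0.8 -0.1 14.2] | 68 z0.1255 0.1264 [-1.9  1.8 13.8] | 71 z0.1252 0.1262 [-0.5  2.1 14.2] | 74 z0.1250 0.1259 [-1.3  1.1 13.6] | 
 31.5 0.024762349324715865 [ 0.37714231  0.35733634 -0.04335677]
```

View pics/s2.png

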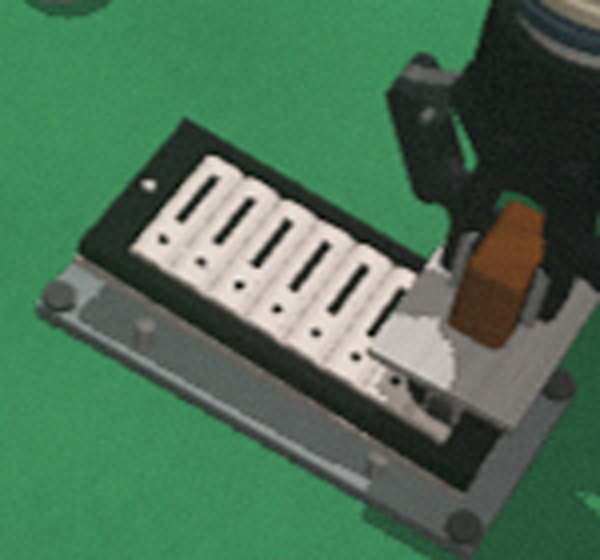

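The force stayed between 9 and 17 N. The flush heights lie on one straight line, and the slat dots have dropped about 1.5 px, which is the expected 4 mm. Now I'll return the roller to its rest.

Run:
```python
from h import *
from workcell import *
import json
p=get_obs()["position"]
bot.servo_line(np.array([*(C+.074*U),.20]),velocity=.08)
bot.reach(np.array([*REST,.20]),down(RY))
bot.servo_line(np.array([*REST,.15]),velocity=.08)
bot.dwell(.4);b=get_obs()["wrist_force"]
z=.15
for z in [*np.arange(.14,.097,-.01),*np.arange(.096,.087,-.001)]:
    bot.servo_line(np.array([*REST,z]),velocity=.05)
    o=get_obs();f=o["wrist_force"]-b
    if np.abs(f).max()>2.0: print(round(z,4),f.round(1),o["position"].round(4))
    if f[2]>3 or np.hypot(*f[:2])>6: break
print(o["time_s"],z,o["position"],f)
r=vision.read_camera("scene");np.savez("scene3.npz",**r)
f=r["frame"];A=cv2.resize(f[100:240,180:330],None,fx=4,fy=4,interpolation=2)
B=cv2.resize(f[235:355,355:505],None,fx=2,fy=2)
o=np.zeros((560,600+1,3),np.uint8);o[:,:600]=A;o[320:,301:601]=B
cv2.imwrite("pics/s3.png",o[:,:,::-1])
```

```text
0.09 [-2.  -0.4  6.6] [ 0.5013 -0.2308  0.0904]
39.225 0.09 [ 0.50133428 -0.23077615  0.09038149] [-1.97162735 -0.38290228  6.64655267]
```

View pics/s3.png

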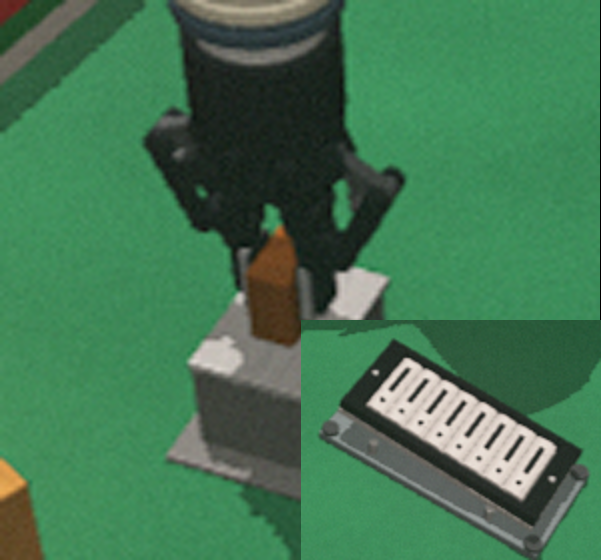

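The roller is seated on the rim at its original height, and the sheet is fully visible. I'll release, retreat, and compare the dot heights of all eight slats before and after.

Run:
```python
from h import *
from workcell import *
hand.move_gripper(.06);bot.dwell(.2)
bot.servo_line(np.array([*REST,.22]),velocity=.1)
o=get_obs();print(o["time_s"],o["gripper_width"],o["wrist_force"])
r=vision.read_camera("scene");t=vision.read_camera("top");S0=load("scene0");T0=load("top0")
q=lambda i,x,y:np.array([355+(206+i*48.7)/5-.4,235+(192+i*29.86)/5-.4])
g0,g1=[cv2.GaussianBlur(cv2.cvtColor(k["frame"],cv2.COLOR_RGB2GRAY),(0,0),.6) for k in(S0,r)]
for i in range(8):
    x,y=np.round(q(i,0,0)).astype(int);d=[]
    for g in(g0,g1):
        w=g[y-3:y+6,x-3:x+4].astype(float);w=np.clip(np.percentile(w,60)-20-w,0,None);Y,X=np.mgrid[:9,:7];d.append(np.array([(w*X).sum(),(w*Y).sum()])/w.sum())
    print(i,(d[1]-d[0]).round(2))
def plate(k):
    h=cv2.cvtColor(k["frame"],cv2.COLOR_RGB2HSV);m=((h[...,1]<60)).astype(np.uint8)
    return [(c.round(1),a) for c,a,_ in blobs(m,(370,230,435,305),100)]
print(plate(T0),plate(t))
A=cv2.resize(r["frame"][130:240,200:310],None,fx=4,fy=4);B=cv2.resize(t["frame"][225:305,370:440],None,fx=4,fy=4)
o=np.zeros((440,730,3),np.uint8);o[:,:440]=A;o[:320,450:]=B;cv2.imwrite("pics/s4.png",o[:,:,::-1])
```

```text
41.3583 0.06001378380792416 [ 0.35153202 -1.1916631   0.55522073]
0 [-0.59  0.17]
1 [-0.16  0.85]
2 [-0.03  0.85]
3 [-0.47  0.85]
4 [-0.52  1.1 ]
5 [-0.29  0.46]
6 [-0.28  0.85]
7 [-0.48  0.82]
[(array([402. , 267.8]), np.int32(1821))] [(array([409.5, 270. ]), np.int32(2763))]
```

View pics/s4.png

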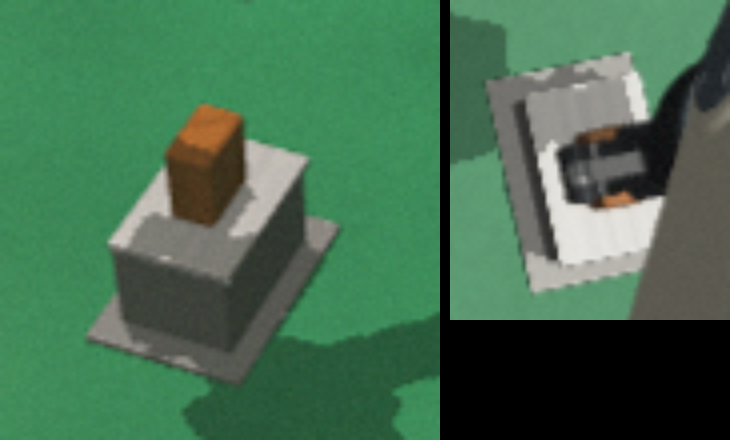

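The roller sits flat and upright in its rest, and the gripper is clear. The dot shifts are at the pixel-noise level and say little by themselves. The wheel-height log is the firmer evidence: over every slat centre the wheel was within about 0.3 mm of the flush line.

```bash
python3 -c "
from workcell import hand_in
print(hand_in())"
```

```text
the job is handed in; nothing more can be done
None
```

The job is handed in: the wheel-height log puts all eight slats flush, logged pressing force at most about 17 N, and the roller hangs upright in its rest, released, after about 41 s; the judge's verdict was not shown.

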